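# Pack plug gauges in the dry box and seal it

### The job

Put every plug gauge that lies on the bench into the open chamber of the dry box, then lay the lid on squarely and let go without pushing it down. Then press the lid home one corner at a time, on the blue pads, until it sits flat on the rim all round. Finally press the yellow membrane key on the box's console firmly but not hard for about half a second, to start the drying, and leave everything else on the bench where it stands.

Things in the scene. Friction and masses are not known exactly. Their poses are not given: they have to be found in the camera images.
- dry_box: Fixed grey dry box with an open chamber, 152 (x) x 212 (y) mm outside, rim 60 mm high; origin at the centre of the chamber's underside, z up. Walls 14 mm, chamber inside 124 (x) x 184 (y) mm, its floor at 8 mm. On its -y side a blue console 46 mm high reaches from y -105 to -159 mm; a brass nipple sticks out 14 mm from the +x side
- box_mouth (a point): centre of the chamber's mouth, level with the rim, 60 mm above the bench. At each corner of the rim (x +-68, y +-98 mm) a black rubber gasket cushion, 12 mm square, stands 8 mm proud; it sinks flush with the rim under about 8 N and stays down for good
- key_top (a point): centre of the top of the yellow membrane key, a disc 26 mm across on the black panel of the console, 49 mm above the bench, at x -20, y -132 mm in the box's frame; pressed straight down it gives only 1.5 mm; it counts as pressed at 4 N held for 0.3 s, and more than 40 N breaks it
- key: the yellow membrane key; origin at the centre of its top
- lid: The loose lid, 0.4 kg, lying on its plug left of the box; origin at the centre of the plug's underside, z up. White plate 152 (x) x 212 (y) x 10 mm, its top at 25 mm; under it a black plug 116 x 176 x 15 mm that enters the chamber with 4 mm play each side. Origin 53 mm above the box's underside on the raised cushions, 45 mm when seated. May be laid on either way round
- lid_handle (a point): grip point on the lid's handle, 46 mm above the plug's underside and 4 mm below the centre of the bar. Aluminium bar 80 mm long in the lid's y, 14 mm wide in x, its top 57 mm above the plug's underside, on two posts 14 mm square at y +-32 mm; open below the bar, 18 mm from plate to bar
- lid_corner0 (a point): on the top face of the lid's plate, centre of a blue pad 20 mm across at the lid's x -64, y +94 mm. In the box's frame it is 78 mm high when the lid rests on the four cushions that are up and 70 mm high when this corner is fully seated; pressing one corner down tilts the lid and the opposite corner rises
- lid_corner1 (a point): on the top face of the lid's plate, centre of a blue pad 20 mm across at the lid's x +64, y +94 mm. In the box's frame it is 78 mm high when the lid rests on the four cushions that are up and 70 mm high when this corner is fully seated; pressing one corner down tilts the lid and the opposite corner rises
- lid_corner2 (a point): on the top face of the lid's plate, centre of a blue pad 20 mm across at the lid's x +64, y -94 mm. In the box's frame it is 78 mm high when the lid rests on the four cushions that are up and 70 mm high when this corner is fully seated; pressing one corner down tilts the lid and the opposite corner rises
- lid_corner3 (a point): on the top face of the lid's plate, centre of a blue pad 20 mm across at the lid's x -64, y -94 mm. In the box's frame it is 78 mm high when the lid rests on the four cushions that are up and 70 mm high when this corner is fully seated; pressing one corner down tilts the lid and the opposite corner rises
- gauge_a_mid (a point): centre of a double-ended plug gauge with a blue square handle with rounded edges, lying along its own x axis on the bench: 102 mm long over all (x -46 to +56 mm), 0.15 kg; handle 64 mm long and 26 mm square, centred on this point; steel end plugs 19 mm (+x) and 15 mm (-x) across. Centre 13 mm above what it lies on. May be absent
- gauge_b_mid (a point): centre of a double-ended plug gauge with an orange square handle with rounded edges, lying along its own x axis on the bench: 102 mm long over all (x -46 to +56 mm), 0.15 kg; handle 64 mm long and 26 mm square, centred on this point; steel end plugs 19 mm (+x) and 15 mm (-x) across. Centre 13 mm above what it lies on. May be absent
- gauge_c_mid (a point): centre of a double-ended plug gauge with a green square handle with rounded edges, lying along its own x axis on the bench: 102 mm long over all (x -46 to +56 mm), 0.15 kg; handle 64 mm long and 26 mm square, centred on this point; steel end plugs 19 mm (+x) and 15 mm (-x) across. Centre 13 mm above what it lies on. May be absent
- spray_cap: bystander: blue spray-can cap, 50 mm across, 30 mm high, loose on the bench; origin at the centre of its underside
- loupe: bystander: black eye loupe, 31 mm across, 31 mm high, loose on the bench; origin at the centre of its underside

How it is judged:
On the way, in this order (a step that is already met when the one before it is completed fails the run):
1. every gauge lies in the chamber (x of gauge_a_mid in the frame of dry_box between -0.063 and 0.063 m and y of gauge_a_mid in the frame of dry_box between -0.093 and 0.093 m and z of each of gauge_a_mid, gauge_b_mid, gauge_c_mid in the frame of dry_box below 0.045 m and x of gauge_b_mid in the frame of dry_box between -0.063 and 0.063 m and y of gauge_b_mid in the frame of dry_box between -0.093 and 0.093 m and x of gauge_c_mid in the frame of dry_box between -0.063 and 0.063 m and y of gauge_c_mid in the frame of dry_box between -0.093 and 0.093 m), for 0.3 s.
2. the lid rests on the cushions, let go and not yet pressed down (all of step 1 and x of lid_handle in the frame of dry_box between -0.009 and 0.009 m and y of lid_handle in the frame of dry_box between -0.009 and 0.009 m and z of lid_corner0 in the frame of dry_box between 0.0735 and 0.083 m and z of lid_corner1 in the frame of dry_box between 0.0735 and 0.083 m and z of lid_corner2 in the frame of dry_box between 0.0735 and 0.083 m and z of lid_corner3 in the frame of dry_box between 0.0735 and 0.083 m and contact force between the fingers and lid below 0.2 N), for 0.2 s.
3. one corner of the lid is pressed home while the opposite corner is still up (((z of lid_corner0 in the frame of dry_box below 0.0722 m and z of lid_corner2 in the frame of dry_box above 0.0745 m) or (z of lid_corner1 in the frame of dry_box below 0.0722 m and z of lid_corner3 in the frame of dry_box above 0.0745 m) or (z of lid_corner2 in the frame of dry_box below 0.0722 m and z of lid_corner0 in the frame of dry_box above 0.0745 m) or (z of lid_corner3 in the frame of dry_box below 0.0722 m and z of lid_corner1 in the frame of dry_box above 0.0745 m))), for 0.1 s.
4. all four corners of the lid are home (x of lid_handle in the frame of dry_box between -0.009 and 0.009 m and y of lid_handle in the frame of dry_box between -0.009 and 0.009 m and z of each of lid_corner0, lid_corner1, lid_corner2, lid_corner3 in the frame of dry_box below 0.0722 m), for 0.3 s.
5. the key is pressed with at least 4 N for 0.3 s, the lid being sealed (z of each of lid_corner0, lid_corner1, lid_corner2, lid_corner3 in the frame of dry_box below 0.0722 m and contact force between anything else and key above 4 N), for 0.3 s.
At the end, for the whole second after the job is handed in: Every gauge present lies inside the chamber, the lid is centred on the box within 9 mm and at rest, and every corner of the lid is within 2.2 mm of its seated height; the key has been pressed after that (all of step 1 and all of step 4 and linear speed of lid below 0.02 m/s); the robot touches nothing.
It fails at once if the membrane key is pressed with more than 40 N (contact force between anything else and key above 40 N).
It fails at once if the spray cap or the loupe is shoved away by more than 4 cm (distance of any of spray_cap, loupe from where it was at the start of the episode above 0.04 m).
Of gauge_a, gauge_b, gauge_c only 2 to 3 are there at a start; the rules pass over those that are not, and their reading is None.
At some moment in a run one of gauge_a, gauge_b, gauge_c may be knocked a few centimetres aside while the robot is not near it.
Once in a run the grip may slacken for a moment while it holds something.
It also fails if it takes over 192 s, if anything falls off the work surface, if the arm or the gripper's body presses on something with over 40 N, if the wrist force passes 120 N, or if a joint passes its speed limit or range.

### The arm

A 6-joint arm with a two-finger parallel gripper is mounted at the origin on a cart in front of the work surface, level with it; the furniture and walls round the work are solid. World frame = base frame: x ahead of the robot, y to its left, z up, the work surface at z = 0. Lengths are in m, angles in rad, forces in N, time in s.
With the tool pointing down it reaches from about 0.325 to 0.9 m from the base axis. Payload 6.1 kg.
Tool frame: the origin (TCP) lies midway between the tips of the shut fingers; the grasp point (between the pads) lies 19 mm behind it; x points along the fingers, y is the direction in which the jaws open and shut, and the axes are right-handed (so a half turn about x gives the same grasp; the last joint's range is limited). The gripper opens to 85 mm and grips with 20 to 120 N. Pads are 22 mm wide; open, the fingers measure 114 mm over their backs; the gripper's body (76 mm by 85 mm) begins 54 mm behind the grasp point. The pads swing forward as they close: fully open they stand 13 mm farther back than shut.
Start: joints at [-1.452, 0.22, 1.526, -0, 1.395, -0.126], TCP at [0.151, -0.606, 0.231] pointing down, gripper open.
Joint ranges: [-2.98, 2.98], [-0.91, 2.08], [0.09, 2.57], [-1.24, 4.39], [0.2, 2.65], [-2.68, 2.68]. Speed limits (rad/s): [2.57, 2.57, 3.01, 3.14, 3.14, 3.14].

### API

Orientations are given as [roll, pitch, yaw] about the fixed x, y, z axes, in that order (R = Rz(yaw) Ry(pitch) Rx(roll)).
In Python, from plant import movep, move_l, set_joints, gripper_to, hold, inverse_kinematics, observe, get_image, get_calibration, Unreachable, job_done gives the robot as it stands. Calls block until the motion is done:
- movep(position, orientation): joint-space move of the TCP to a pose.
- move_l(position, feed=0.15, rotation=None, max_force=None): straight line of the TCP; rotation=None keeps the orientation; feed is the mean speed in m/s. With max_force (N) it stops when the force on the tool has changed by that much, and returns True; else False.
- set_joints(angles): joint-space move.
- gripper_to(opening, f_grip=None): finger opening in m; f_grip is the grip in N (None keeps the last); returns when the fingers have stopped.
- hold(seconds).
- inverse_kinematics(position, orientation): joint angles nearest the present ones, or None.
- observe(): the state.
- get_image(name): name is "scene" or "side" or "wrist"; returns (picture, depth): 420x560x3 uint8, red, green, blue; 420x560 float32, m along the optical axis (not along the pixel's ray), 0 where there is no reading.
- get_calibration(name): a dict with "intrinsics" (3x3 intrinsics, pixels), "world_from_camera" (4x4, takes a point from camera to world coordinates). Camera axes: x right, y down, z forward; pixel columns grow to the right and rows downward; lengths in m; the calibration is good to about 2 mm. A picture is of the moment at which its call begins: read the wrist's pose just before it. get_calibration takes no time and is no camera call; for the wrist camera it gives the pose at the moment of the call.
A pose or a line that the arm cannot do raises Unreachable and nothing moves.
- job_done(): hands the job in, once; it reports no verdict.
The state is a dict: "time_s": time; "q": joint angles; "joint_velocities": joint speeds; "joint_torque": joint torques, N m; "eef_pos": TCP position; "tcp_rot": TCP orientation; "ft_force": force on the tool from outside, world axes, zero at the start; "torque": the same for the moment, N m; "opening": finger opening in m.
Only numpy, scipy, OpenCV 4.12 (cv2) and the standard library are available. Lean on these libraries where they do the work, as an engineer would, in place of code of your own. Each camera call takes 0.05 s, during which the arm holds its last target.

## Working session

There is one attempt and no reset: what is moved stays moved. The work goes in short steps, each a Python script; the robot and the scene stay as the last script left them, time stands still between calls to the robot, and variables do not carry over. Pictures are saved under pics/ and viewed, and the job is handed in when it is done.

```bash
ls; mkdir -p pics; python3 - <<'E'
from plant import *
import cv2
for n in ("scene","side","wrist"):
    im,d=get_image(n); cv2.imwrite(f"pics/{n}0.png",im[:,:,::-1]); c=get_calibration(n); print(n,c)
o=observe();print(o['time_s'],o['eef_pos'],o['tcp_rot'],o['ft_force'],o['opening'])
E
```

```text
pics
scene {'intrinsics': array([[489.24020608,   0.        , 284.14054821],
       [  0.        , 489.24020608, 210.86849177],
       [  0.        ,   0.        ,   1.        ]]), 'world_from_camera': array([[-0.4207498 , -0.48542375,  0.76637679, -1.01472696],
       [-0.90701963,  0.20938044, -0.36534261,  0.69320023],
       [ 0.01688167, -0.84883662, -0.52838565,  1.10538063],
       [ 0.        ,  0.        ,  0.        ,  1.        ]])}
side {'intrinsics': array([[495.61106289,   0.        , 279.11443027],
       [  0.        , 495.61106289, 204.81667472],
       [  0.        ,   0.        ,   1.        ]]), 'world_from_camera': array([[ 0.96501059, -0.13237259,  0.22634502,  0.08355544],
       [-0.26179876, -0.43802212,  0.85999886, -1.51176931],
       [-0.01469616, -0.88916484, -0.45735096,  0.84083772],
       [ 0.        ,  0.        ,  0.        ,  1.        ]])}
wrist {'intrinsics': array([[370.21516444,   0.        , 278.86918555],
       [  0.        , 370.21516444, 212.403451  ],
       [  0.        ,   0.        ,   1.        ]]), 'world_from_camera': array([[ 0.24225732, -0.92217767, -0.30149583,  0.22909777],
       [-0.97021026, -0.23085681, -0.07346552, -0.58710181],
       [-0.00185411,  0.31031191, -0.95063299,  0.37263065],
       [ 0.        ,  0.        ,  0.        ,  1.        ]])}
0.15 [ 0.1514247  -0.60590936  0.23046226] [-1.7040062   1.56928637  1.68238225] [ 0.62839949  0.26480939 -0.10576481] 0.08508689543840567
```

View pics/scene0.png

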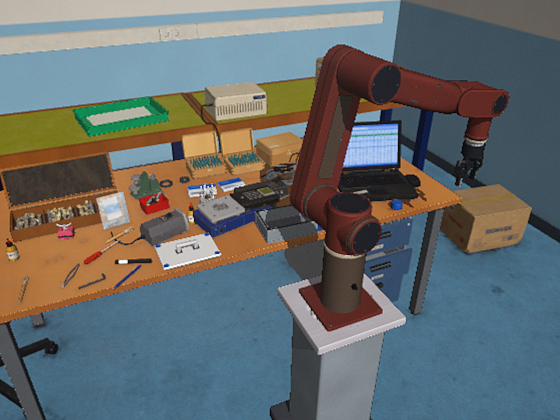

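View pics/side0.png

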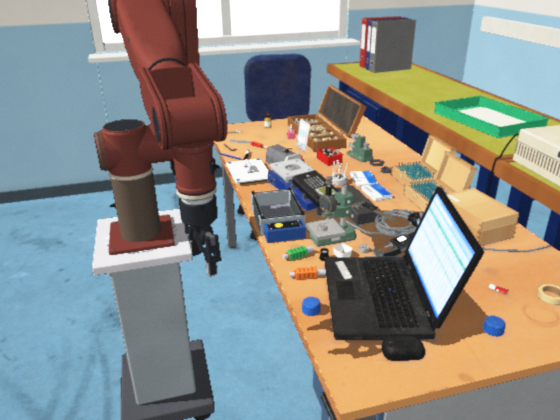

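View pics/wrist0.png

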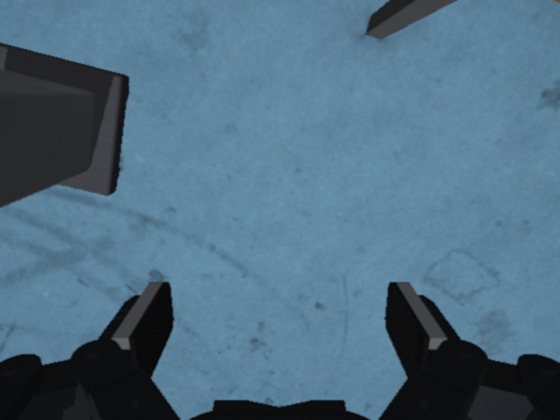

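The side view shows the box at about (278,215), the lid at (249,172), the green gauge at (299,253), the orange at (307,272) and blue caps at (311,307) and (494,326). I'll enlarge it and project key points.

```bash
cat > h.py <<'E'
from plant import *
import numpy as np, cv2
def pt(d,c,u,v,w=0):
    K=c['intrinsics'];T=c['world_from_camera']
    z=np.median(d[v-w:v+w+1,u-w:u+w+1]); p=np.array([(u-K[0,2])/K[0,0]*z,(v-K[1,2])/K[1,1]*z,z,1]); return (T@p)[:3]
def cloud(d,c):
    K=c['intrinsics'];T=c['world_from_camera'];h,w=d.shape
    u,v=np.meshgrid(np.arange(w),np.arange(h))
    P=np.stack([(u-K[0,2])/K[0,0]*d,(v-K[1,2])/K[1,1]*d,d],-1)
    return P@T[:3,:3].T+T[:3,3]
def ray(c,u,v,zw):
    K=c['intrinsics'];T=c['world_from_camera']
    r=T[:3,:3]@np.array([(u-K[0,2])/K[0,0],(v-K[1,2])/K[1,1],1]); o=T[:3,3]
    return o+r*(zw-o[2])/r[2]
def proj(c,p):
    K=c['intrinsics'];T=np.linalg.inv(c['world_from_camera']); q=T[:3,:3]@np.array(p)+T[:3,3]; q=K@q; return q[:2]/q[2]
E
python3 - <<'E'
from h import *
im,d=get_image("side");c=get_calibration("side");np.savez("side0.npz",im=im,d=d)
cv2.imwrite("pics/sidecrop.png",cv2.resize(im[130:330,190:390,::-1],None,fx=3,fy=3,interpolation=cv2.INTER_CUBIC))
for n,u,v in [("green",299,253),("orange",306,273),("cap",311,303),("cap2",494,322),("lid",250,170),("box",283,216),("loupe?",324,253)]: print(n,pt(d,c,u,v,1).round(3))
E
```

```text
green [ 0.465 -0.291  0.017]
orange [ 0.452 -0.399  0.019]
cap [ 0.419 -0.544  0.029]
cap2 [ 0.824 -0.736  0.028]
lid [0.45  0.345 0.034]
box [ 0.462 -0.123  0.059]
loupe? [ 0.535 -0.322  0.024]
```

View pics/sidecrop.png

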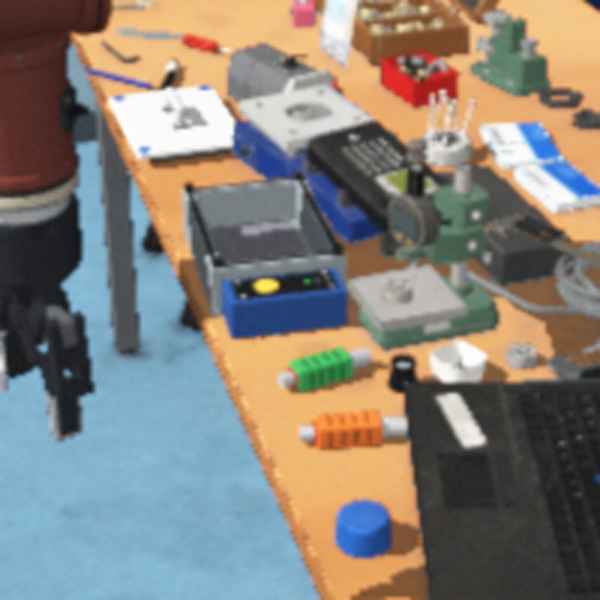

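```bash
python3 - <<'E'
from h import *
D=[np.pi,np.pi/2,0]
for p in ([.4,-.25,.4],[.45,.3,.35],[.45,-.1,.1],[.45,.3,.1]):
    print(p,inverse_kinematics(p,D), inverse_kinematics(p,[0,np.pi/2,0]))
movep([.40,-.25,.40],D)
im,d=get_image("wrist");c=get_calibration("wrist");np.savez("w1.npz",im=im,d=d,K=c['intrinsics'],T=c['world_from_camera'])
cv2.imwrite("pics/w1.png",im[:,:,::-1])
print(observe()['time_s'])
E
```

```text
[0.4, -0.25, 0.4] [-0.7260119  -0.20734345  1.64636989  0.          1.70256622  0.84478443] [-0.7260119  -0.20734345  1.64636989  0.          1.70256622 -2.29680823]
[0.45, 0.3, 0.35] [ 4.42154631e-01 -3.34286142e-02  1.57900173e+00 -4.44089210e-16
  1.59601954e+00  2.01295096e+00] [ 4.42154631e-01 -3.34286142e-02  1.57900173e+00 -4.44089210e-16
  1.59601954e+00 -1.12864170e+00]
[0.45, -0.1, 0.1] [-0.39001347 -0.03459478  2.06207945  0.          1.11410799  1.18078286] [-0.39001347 -0.03459478  2.06207945  0.          1.11410799 -1.9608098 ]
[0.45, 0.3, 0.1] [ 4.42154631e-01  1.55514732e-01  1.86192335e+00 -4.44089210e-16
  1.12415457e+00  2.01295096e+00] [ 4.42154631e-01  1.55514732e-01  1.86192335e+00 -4.44089210e-16
  1.12415457e+00 -1.12864170e+00]
1.95
```

View pics/w1.png

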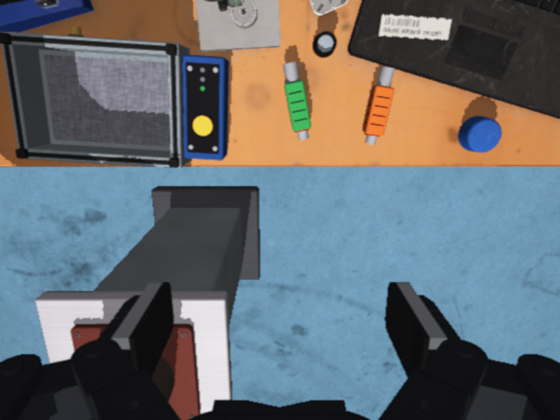

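The wrist view shows the box (rim corners about (8,38),(168,48),(175,160),(22,153)), the key at (202,125), green gauge (297,103), orange gauge (379,110), loupe (324,43) and cap (480,133). No blue gauge here.

```bash
cat >> h.py <<'E'
def gauge(im,d,c,col):
    hsv=cv2.cvtColor(im,cv2.COLOR_RGB2HSV)
    lo,hi={'green':((50,120,60),(75,255,255)),'orange':((3,220,120),(14,255,255)),'blue':((105,150,60),(125,255,255))}[col]
    m=cv2.inRange(hsv,lo,hi); n,l,s,ce=cv2.connectedComponentsWithStats(m)
    P=cloud(d,c); out=[]
    for k in range(1,n):
        if s[k,4]<120: continue
        q=P[l==k]; h=q[:,2]; top=q[(h>np.percentile(h,60)-.006)]
        r=cv2.minAreaRect((q[:,:2]*1000).astype(np.float32)); r2=cv2.minAreaRect((top[:,:2]*1000).astype(np.float32))
        out.append((col,ce[k].round(0),s[k,4],np.percentile(h,70).round(3),[np.round(x,1) for x in r],[np.round(x,1) for x in r2]))
    return out
E
python3 - <<'E'
from h import *
z=np.load("w1.npz");im,d=z['im'],z['d'];c=dict(intrinsics=z['K'],world_from_camera=z['T'])
for k in ('green','orange','blue'):
    for o in gauge(im,d,c,k): print(*o)
for n,u,v,h in [("rim00",8,38,.068),("rim10",168,48,.068),("rim11",175,160,.068),("rim01",22,153,.068),("key",202,125,.049),("loupe",324,43,.031),("cap",480,133,.03),('conR0',228,58,.046),('conR1',226,158,.046)]: print(n,ray(c,u,v,h).round(4),pt(d,c,u,v,1).round(4))
big=cv2.resize(im[:180,:260,::-1],None,fx=3,fy=3,interpolation=cv2.INTER_CUBIC); cv2.imwrite("pics/w1box.png",big)
E
```

```text
green [298. 105.] 894 0.026 [array([ 460.4, -272.8]), array([62.8, 34.6]), np.float64(11.6)] [array([ 460.2, -272. ]), array([62.8, 32.8]), np.float64(11.8)]
blue [36. 14.] 1795 0.046 [array([542.6, -83.9]), array([353.1,  54.4]), np.float64(78.2)] [array([540.9, -84.9]), array([350.5,  50.3]), np.float64(78.0)]
blue [205. 105.] 1399 0.046 [array([ 455. , -187.7]), array([123.6, 128.9]), np.float64(86.6)] [array([ 455. , -187.7]), array([123.6, 128.9]), np.float64(86.6)]
blue [479. 134.] 1135 0.029 [array([ 439.5, -400. ]), array([305.6,  45.1]), np.float64(82.7)] [array([ 438.8, -400. ]), array([305.5,  44.5]), np.float64(82.9)]
rim00 [0.539  0.0652 0.068 ] [0.5395 0.0678 0.0641]
rim10 [ 0.5281 -0.1205  0.068 ] [ 0.5281 -0.1204  0.0676]
rim11 [ 0.3957 -0.117   0.068 ] [ 0.3956 -0.1169  0.0677]
rim01 [0.4049 0.078  0.068 ] [0.405  0.0777 0.0684]
key [ 0.438  -0.1507  0.049 ] [ 0.438  -0.1507  0.0486]
loupe [ 0.5374 -0.3077  0.031 ] [ 0.5384 -0.3086  0.0221]
cap [ 0.4254 -0.5236  0.03  ] [ 0.4254 -0.5238  0.0298]
conR0 [ 0.5188 -0.1877  0.046 ] [ 5.225e-01 -1.817e-01 -4.000e-04]
conR1 [ 0.3944 -0.1795  0.046 ] [ 0.3864 -0.1728 -0.0006]
```

View pics/w1box.png

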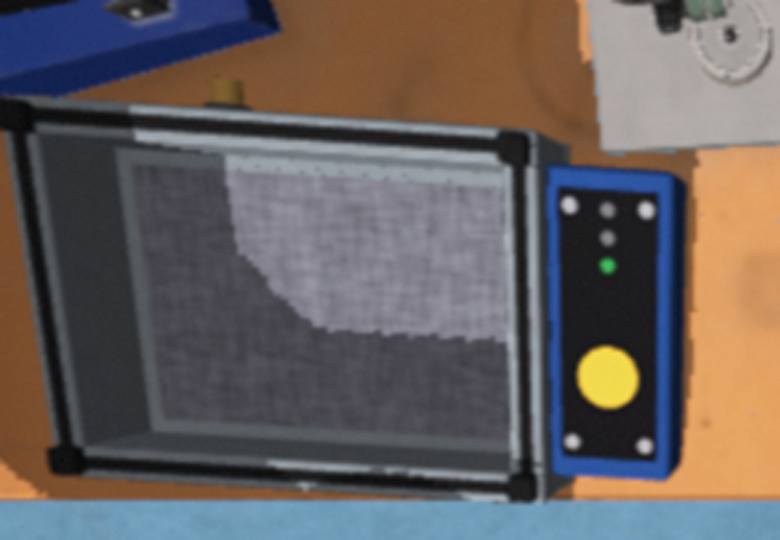

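```bash
python3 - <<'E'
from h import *
D=[np.pi,np.pi/2,0]
for i,p in enumerate(([.52,-.1,.34],[.52,.32,.32])):
    movep(p,D)
    hold(.2)
    im,d=get_image("wrist");c=get_calibration("wrist");np.savez(f"w{i+2}.npz",im=im,d=d,K=c['intrinsics'],T=c['world_from_camera'])
    cv2.imwrite(f"pics/w{i+2}.png",cv2.resize(im[:,:,::-1],None,fx=1.4,fy=1.4,interpolation=cv2.INTER_CUBIC))
    for k in ('green','orange','blue'):
        for o in gauge(im,d,c,k): print(*o)
print(observe()['time_s'])
E
```

```text
green [411. 203.] 1023 0.026 [array([ 529. , -207.8]), array([249.6,  51. ]), np.float64(44.8)] [array([ 529. , -207.8]), array([249.6,  50.9]), np.float64(44.8)]
blue [40.  7.] 1123 0.057 [array([658. ,  36.9]), array([297.5,  44.7]), np.float64(75.7)] [array([656.4,  37.3]), array([297.5,  41.4]), np.float64(75.7)]
blue [131. 121.] 1508 0.051 [array([577.7,  17.8]), array([ 19.3, 243. ]), np.float64(11.8)] [array([577.5,  17.7]), array([ 19.3, 243. ]), np.float64(11.7)]
blue [321. 198.] 1225 0.046 [array([ 497.8, -147.7]), array([212.7,  68.2]), np.float64(6.5)] [array([ 497.8, -147.7]), array([212.7,  68.2]), np.float64(6.5)]
blue [375.  39.] 3986 0.058 [array([647.9, 211.1]), array([131.2, 272.7]), np.float64(40.7)] [array([638.5, 229.4]), array([127.2, 240.3]), np.float64(44.0)]
blue [513. 124.] 532 0.049 [array([571.5, 168.8]), array([303.5,  32.6]), np.float64(85.2)] [array([571.7, 170.6]), array([299.9,  32.6]), np.float64(85.2)]
blue [300. 166.] 174 0.025 [array([515.8, 294. ]), array([17.2, 16.9]), np.float64(57.9)] [array([515.8, 294. ]), array([17.2, 16.9]), np.float64(57.9)]
blue [143. 167.] 171 0.026 [array([552. , 402.4]), array([ 17. , 192.9]), np.float64(25.3)] [array([552. , 402.4]), array([ 17. , 192.9]), np.float64(25.3)]
blue [ 61. 243.] 430 0.009 [array([488.4, 495.5]), array([ 17.2, 418.3]), np.float64(34.7)] [array([488.4, 495.5]), array([ 17.2, 418.3]), np.float64(34.7)]
blue [155. 265.] 134 0.026 [array([386.8, 481.1]), array([16.5, 16. ]), np.float64(45.8)] [array([386.8, 481.1]), array([16.5, 16. ]), np.float64(45.8)]
blue [299. 264.] 132 0.025 [array([387.8, 293.1]), array([16.1, 16.6]), np.float64(40.7)] [array([387.8, 293.1]), array([16.1, 16.6]), np.float64(40.7)]
4.8167
```

View pics/w2.png

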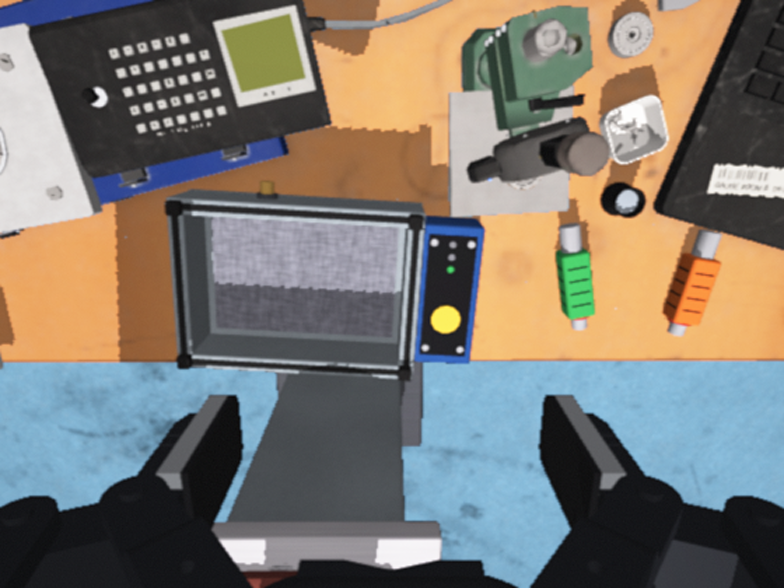

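View pics/w3.png

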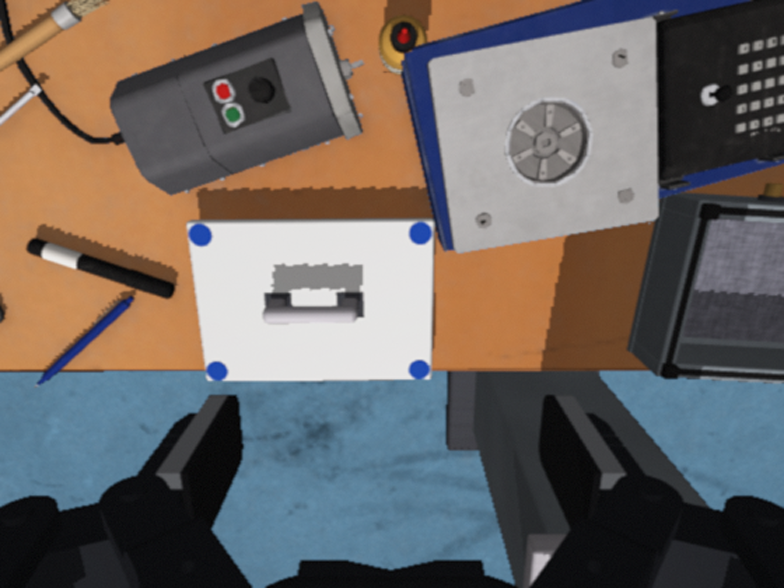

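```bash
cat >> h.py <<'E'
def rigid(A,B):
    A=np.array(A,float);B=np.array(B,float)[:,:2]
    a,b=A-A.mean(0),B-B.mean(0); th=np.arctan2((a[:,0]*b[:,1]-a[:,1]*b[:,0]).sum(),(a*b).sum())
    R=np.array([[np.cos(th),-np.sin(th)],[np.sin(th),np.cos(th)]]); t=B.mean(0)-R@A.mean(0)
    return t,th,(B-(A@R.T+t))
def load(f):
    z=np.load(f); return z['im'],z['d'],dict(intrinsics=z['K'],world_from_camera=z['T'])
E
python3 - <<'E'
from h import *
im,d,c=load("w2.npz")
px=np.array([(174,208),(416,222),(405,372),(183,361)])/1.4
W=[ray(c,u,v,.068) for u,v in px]; A=[(.068,.098),(.068,-.098),(-.068,-.098),(-.068,.098)]
print(np.round(W,4)); t,th,r=rigid(A,W); print('box',t,np.degrees(th),(r*1e3).round(1))
k=ray(c,446/1.4,320/1.4,.049); R=np.array([[np.cos(th),-np.sin(th)],[np.sin(th),np.cos(th)]]); print('key in box',R.T@(k[:2]-t))
cv2.imwrite("pics/w2c.png",cv2.resize(im[130:280,110:350,::-1],None,fx=3.3,fy=3.3,interpolation=cv2.INTER_CUBIC))
im,d,c=load("w3.npz")
hsv=cv2.cvtColor(im,cv2.COLOR_RGB2HSV);m=cv2.inRange(hsv,(105,150,60),(125,255,255));n,l,s,ce=cv2.connectedComponentsWithStats(m)
pads=[]
for q in [(143,167),(300,166),(299,264),(155,265)]:
    k=np.argmin(np.hypot(*(ce-q).T)); pads.append(ce[k])
W=[ray(c,u,v,.025) for u,v in pads]; A=[(.064,.094),(.064,-.094),(-.064,-.094),(-.064,.094)]
t,th,r=rigid(A,W); print(np.round(W,4),'lid',t,np.degrees(th),(r*1e3).round(1))
print('handle center by ray', ray(c,310/1.4,316/1.4,.057), pt(d,c,221,225,1))
cv2.imwrite("pics/w3c.png",cv2.resize(im[140:290,120:320,::-1],None,fx=4,fy=4,interpolation=cv2.INTER_CUBIC))
E
```

```text
[[ 0.5399  0.0708  0.068 ]
 [ 0.5283 -0.1223  0.068 ]
 [ 0.3952 -0.1143  0.068 ]
 [ 0.4063  0.0805  0.068 ]]
box [ 0.46742042 -0.02132097] -3.4967286663491945 [[-1.4 -1.5]
 [-1.1  1. ]
 [ 1.6  0.7]
 [ 0.8 -0.2]]
key in box [-0.02242937 -0.13145765]
[[0.5146 0.4818 0.025 ]
 [0.5159 0.2939 0.025 ]
 [0.3875 0.293  0.025 ]
 [0.3863 0.4811 0.025 ]] lid [0.45109353 0.38747361] 0.3755800545303656 [[ 0.2 -0. ]
 [ 0.2 -0. ]
 [-0.2 -0. ]
 [-0.2  0.1]]
handle center by ray [0.45193043 0.38602671 0.057     ] [0.45269103 0.38653958 0.05665502]
```

View pics/w2c.png

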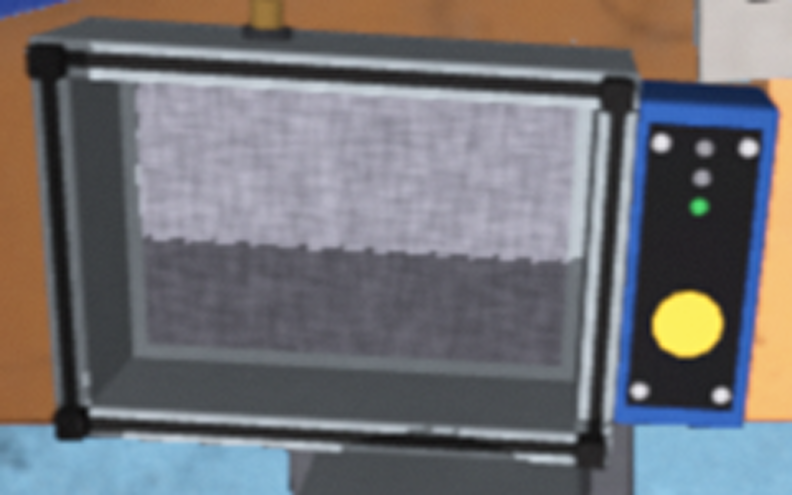

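View pics/w3c.png

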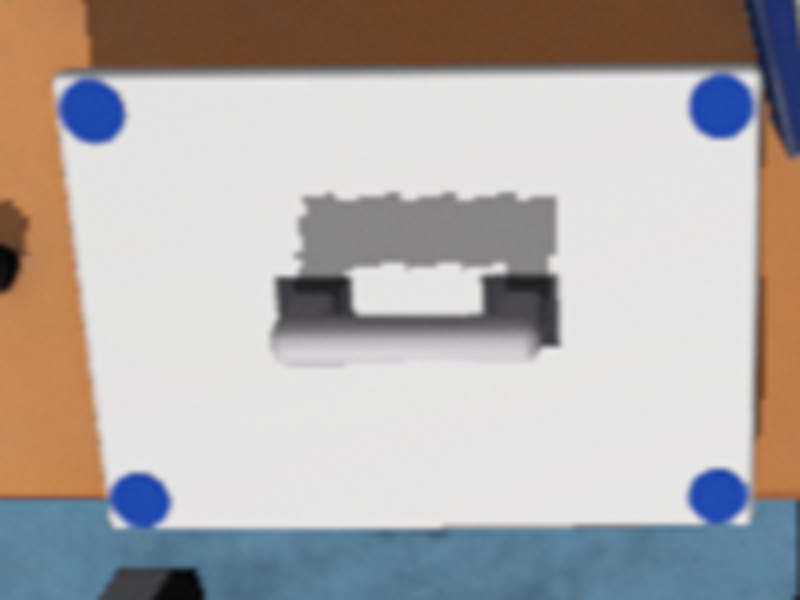

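```bash
cat >> h.py <<'E'
def rpy(phi): return [np.pi-phi,np.pi/2,0]   # tool down, jaws across an axis at angle phi
def snap(name,tag):
    im,d=get_image(name);c=get_calibration(name);np.savez(f"{tag}.npz",im=im,d=d,K=c['intrinsics'],T=c['world_from_camera'])
    cv2.imwrite(f"pics/{tag}.png",cv2.resize(im[:,:,::-1],None,fx=1.4,fy=1.4,interpolation=cv2.INTER_CUBIC)); return im,d,c
def gpose(im,d,c,col):
    hsv=cv2.cvtColor(im,cv2.COLOR_RGB2HSV)
    lo,hi={'green':((50,120,60),(75,255,255)),'orange':((3,215,150),(13,255,255))}[col]
    P=cloud(d,c); m=cv2.inRange(hsv,lo,hi); m&=((P[...,2]>.019)&(P[...,2]<.04)).astype(np.uint8)*255
    m=cv2.morphologyEx(m,cv2.MORPH_CLOSE,np.ones((5,5),np.uint8))
    n,l,s,ce=cv2.connectedComponentsWithStats(m); k=1+np.argmax(s[1:,4])
    u,v=np.nonzero(l==k)[::-1]; W=np.array([ray(c,a,b,.026) for a,b in zip(u,v)])[:,:2]
    r=cv2.minAreaRect((W*1000).astype(np.float32)); b=cv2.boxPoints(r)
    e=b[1]-b[0],b[2]-b[1]; e=max(e,key=np.linalg.norm); a=np.arctan2(e[1],e[0]); a=(a+np.pi/2)%np.pi-np.pi/2
    return np.array(r[0])/1000,a,np.round(r[1],1),s[k,4]
E
python3 - <<'E'
from h import *
movep([.50,-.30,.28],rpy(0)); hold(.2)
im,d,c=snap("wrist","w4")
for k in('green','orange'): print(k,gpose(im,d,c,k))
o=observe();print(o['time_s'],o['ft_force'])
E
```

```text
green (array([ 0.46287631, -0.27637445]), np.float32(0.21040213), array([63.7, 25. ]), np.int32(1199))Traceback (most recent call last):
  File "<stdin>", line 4, in <module>
  File "h.py", line 44, in gpose
    n,l,s,ce=cv2.connectedComponentsWithStats(m); k=1+np.argmax(s[1:,4])
                                                      ~~~~~~~~~^^^^^^^^^
    return _wrapfunc(a, 'argmax', axis=axis, out=out, **kwds)
    return bound(*args, **kwds)
ValueError: attempt to get argmax of an empty sequence
```

View pics/w4.png

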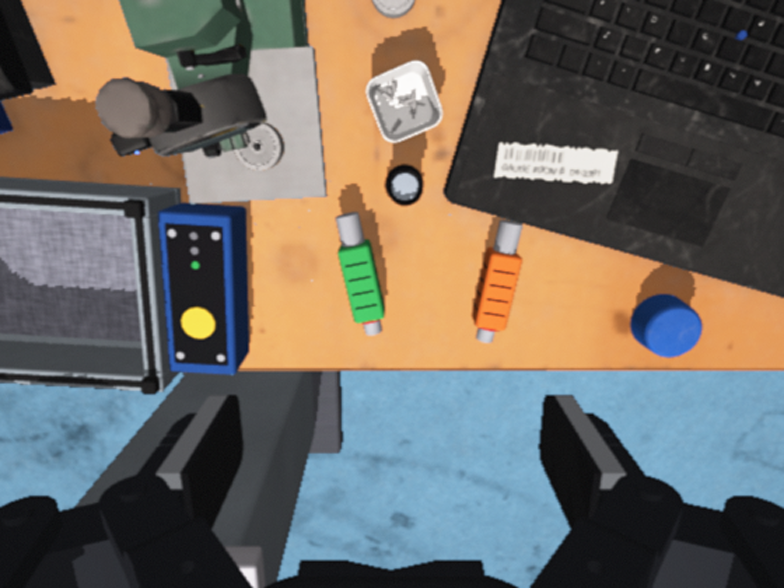

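```bash
python3 - <<'E'
from h import *
im,d,c=load("w4.npz");P=cloud(d,c);hsv=cv2.cvtColor(im,cv2.COLOR_RGB2HSV)
print(hsv[195:225:6,350:360:4].reshape(-1,3))
im2,d2,c2=load("w2.npz")
for dd,cc in((d,c),(d2,c2)):
  Q=cloud(dd,cc).reshape(-1,3)
  Q=Q[(dd.ravel()>.2)]
  for x0 in(.38,.44,.48,.52,.56,.6):
    print(x0,[round(float(Q[(Q[:,0]>x0)&(Q[:,0]<x0+.04)&(Q[:,1]>y)&(Q[:,1]<y+.06)][:,2].max(initial=-1)),3) for y in(-.56,-.5,-.44,-.38,-.32,-.26,-.2,-.14,-.08,-.02,.04,.1)])
E
```

```text
[[ 13 193 248]
 [ 13 193 249]
 [ 11 197 236]
 [ 13 190 250]
 [ 13 192 250]
 [ 13 189 250]
 [ 13 190 250]
 [ 13 190 250]
 [ 13 191 250]
 [ 10 193 180]
 [ 12 196 241]
 [ 12 194 247]
 [ 13 190 250]
 [ 13 190 249]
 [ 13 191 250]]
0.38 [0.031, 0.002, 0.021, 0.021, 0.021, 0.002, 0.049, 0.07, 0.062, 0.062, -1.0, -1.0]
0.44 [0.03, 0.002, 0.028, 0.028, 0.028, 0.025, 0.051, 0.062, 0.012, 0.012, -1.0, -1.0]
0.48 [0.03, 0.03, 0.029, 0.028, 0.028, 0.025, 0.05, 0.062, 0.012, 0.012, -1.0, -1.0]
0.52 [0.031, 0.031, 0.03, 0.032, 0.032, 0.059, 0.059, 0.07, 0.062, 0.04, -1.0, -1.0]
0.56 [0.03, 0.031, 0.031, 0.03, 0.027, 0.21, 0.205, 0.002, 0.054, 0.021, -1.0, -1.0]
0.6 [0.031, 0.03, 0.03, 0.029, 0.027, 0.159, 0.154, 0.003, 0.069, 0.002, -1.0, -1.0]
0.38 [-0.001, 0.002, 0.02, 0.021, 0.021, 0.003, 0.048, 0.069, 0.062, 0.062, 0.069, 0.002]
0.44 [-1.0, 0.002, 0.028, 0.027, 0.028, 0.024, 0.051, 0.062, 0.012, 0.012, 0.062, 0.002]
0.48 [-1.0, 0.028, 0.029, 0.027, 0.028, 0.028, 0.049, 0.062, 0.012, 0.012, 0.062, 0.002]
0.52 [-1.0, 0.029, 0.031, 0.03, 0.031, 0.059, 0.058, 0.069, 0.062, 0.062, 0.07, 0.09]
0.56 [-1.0, -1.0, 0.031, 0.03, 0.027, 0.221, 0.221, 0.003, 0.07, 0.082, 0.091, 0.093]
0.6 [-1.0, -1.0, 0.03, 0.028, 0.027, 0.158, 0.178, 0.003, 0.079, 0.086, 0.107, 0.108]
```

```bash
sed -i "s/(3,215,150),(13,255,255)/(3,180,150),(14,255,255)/; s/def rpy(phi).*/def rpy(phi): return [-phi,np.pi\/2,0]   # tool down, jaws across axis at angle phi, camera on robot side/" h.py
python3 - <<'E'
from h import *
im,d,c=load("w4.npz")
o=gpose(im,d,c,'orange'); print(o)
print(inverse_kinematics([.463,-.276,.0],rpy(.21)),inverse_kinematics([*o[0],.0],rpy(o[1])),inverse_kinematics([.467,-.06,.01],rpy(-.061)))
E
```

```text
(array([ 0.45519873, -0.38522522]), np.float32(-0.16253746), array([25.4, 63.4]), np.int32(1198))
[-0.68389736  0.30949404  1.90162147  0.          0.93047714 -2.46469369] [-0.83452181  0.4224764   1.74857646  0.          0.97053979 -2.24278068] [-0.29550106  0.14859321  2.0748998   0.          0.91809965 -1.80529739]
```

```bash
cat >> h.py <<'E'
BT=np.array([.4674,-.0213]);BY=np.radians(-3.5)
def box(x,y):
    R=np.array([[np.cos(BY),-np.sin(BY)],[np.sin(BY),np.cos(BY)]]); return BT+R@np.array([x,y])
def pick(col,tag):
    im,d,c=snap("wrist",tag); p,a,s,n=gpose(im,d,c,col); print(col,p,a,s,n)
    assert abs(max(s)-64)<5 and abs(min(s)-26)<5
    gripper_to(.060,60)
    movep([*p,.10],rpy(a)); print('guard',move_l([*p,.002],.1,max_force=15))
    gripper_to(.0,60); o=observe(); print('grip',o['opening'],o['eef_pos'],o['ft_force'])
    move_l([*p,.16],.15); o=observe(); print('lift',o['opening'],o['ft_force'],o['time_s'])
E
python3 - <<'E'
from h import *
movep([.40,-.30,.30],rpy(0)); hold(.2)
pick('green','w5'); snap('side','s5')
E
```

```text
green [ 0.45960431 -0.27634457] 0.20072198 [63.6 24.7] 1041
guard False
grip 0.024880052608094477 [ 0.46021204 -0.27680666  0.00280638] [0.48957117 0.15563051 4.15640439]
lift 0.024966355058793303 [ 0.14799139  0.60115978 -1.95264306] 14.25
```

View pics/s5.png

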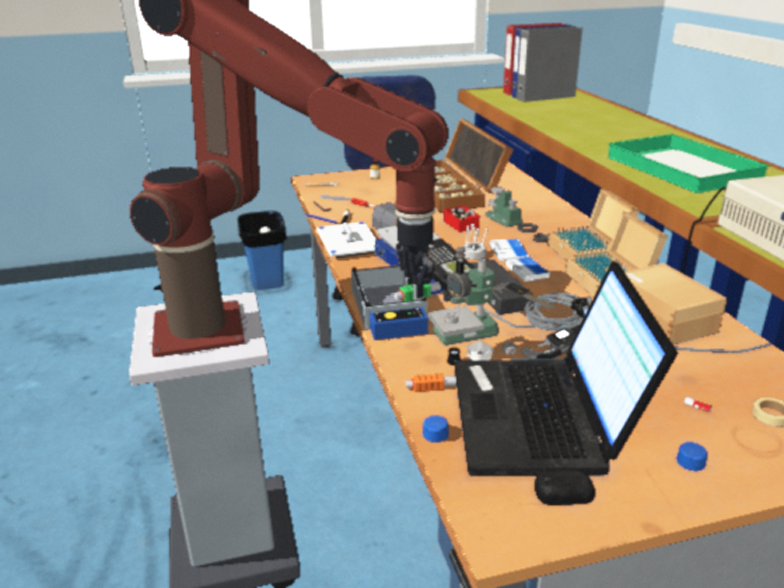

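The green gauge is held (side picture, about (415,292)). I'll carry it to the chamber now.

```bash
cat >> h.py <<'E'
def place(x,y):
    p=box(x,y)
    movep([*p,.16],rpy(BY)); print('before',observe()['opening'])
    print('guard',move_l([*p,.011],.1,max_force=10)); o=observe(); print(o['eef_pos'],o['ft_force'],o['opening'])
    gripper_to(.045); move_l([*p,.16],.2)
E
python3 - <<'E'
from h import *
place(-.004,.038)
movep([.40,-.20,.30],rpy(0)); hold(.1)
im,d,c=snap('wrist','w6'); print(gpose(im,d,c,'orange')); print(observe()['time_s'])
E
```

```text
before 0.02496206219047751
guard False
[0.46636549 0.01681252 0.0115062 ] [-0.25717521 -0.9748597  -0.71242255] 0.024994181651308216
(array([ 0.45274756, -0.38477032]), np.float32(-0.1800971), array([26. , 65.1]), np.int32(1096))
19.4833
```

View pics/w6.png

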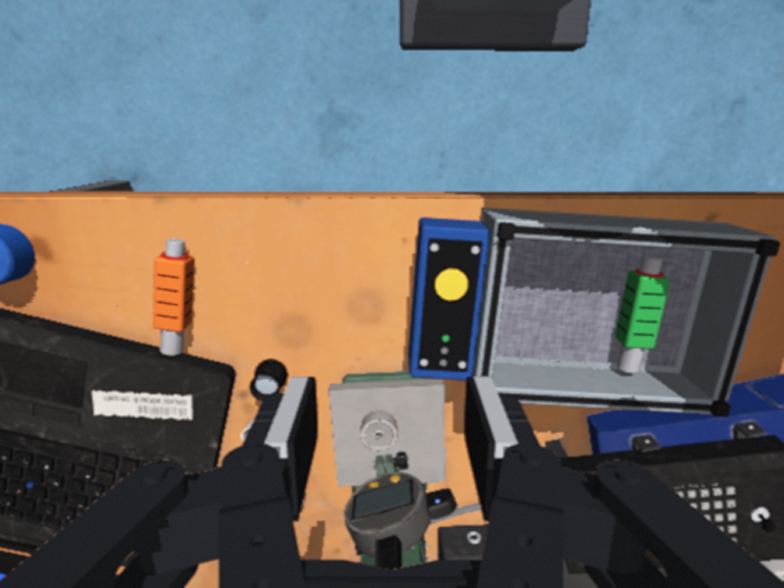

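The green gauge lies in the chamber at (645,310); the orange is at (173,292). Next I pick the orange one.

```bash
python3 - <<'E'
from h import *
movep([.38,-.36,.30],rpy(0)); hold(.1)
pick('orange','w7'); 
place(-.004,-.038)
q=BT
movep([.38,-.02,.33],rpy(0)); hold(.2); snap('wrist','w8'); snap('side','s8'); print(observe()['time_s'],observe()['ft_force'])
E
```

```text
orange [ 0.45268063 -0.38593939] -0.15759122 [25.  64.6] 1050
guard False
grip 0.02498199834453037 [ 0.45322885 -0.38646757  0.00290445] [0.13501702 1.02923219 3.44008101]
lift 0.0245049316039777 [-0.21600514  0.27295642 -1.28509902] 24.2167
before 0.02482482357365377
guard True
[ 0.46052294 -0.05884359  0.0108865 ] [-1.37276576 -0.58894857  6.41529117] 0.024702116387434872
29.2667 [ 0.35344682 -0.41033705  0.5269522 ]
```

View pics/w8.png

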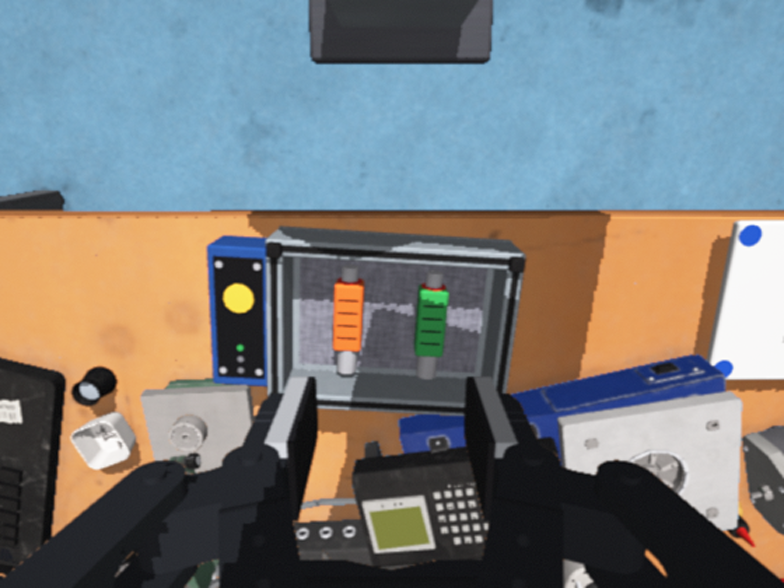

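View pics/s8.png

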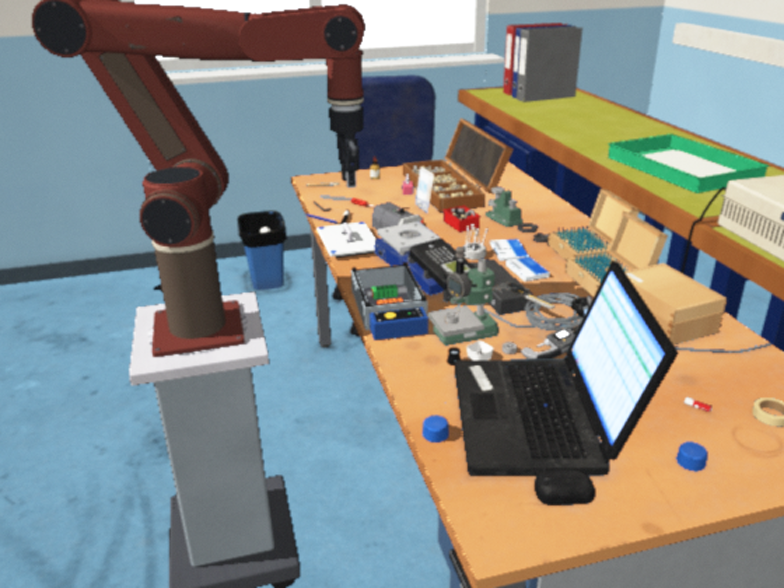

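Both gauges lie in the chamber (w8: orange (348,320), green (431,320)), with no blue one anywhere. I'll re-measure the box and lid from this side to average out the calibration error.

```bash
python3 - <<'E'
from h import *
gripper_to(.06)
for t,p in (('w9',[.34,-.06,.36]),('w10',[.34,.38,.34])):
    movep(p,rpy(0)); hold(.2); im,d,c=snap('wrist',t)
cv2.imwrite("pics/w9c.png",cv2.resize(load('w9.npz')[0][100:320,130:400,::-1],None,fx=2.9,fy=2.7,interpolation=cv2.INTER_CUBIC))
print(observe()['time_s'])
E
```

```text
32.05
```

View pics/w9c.png

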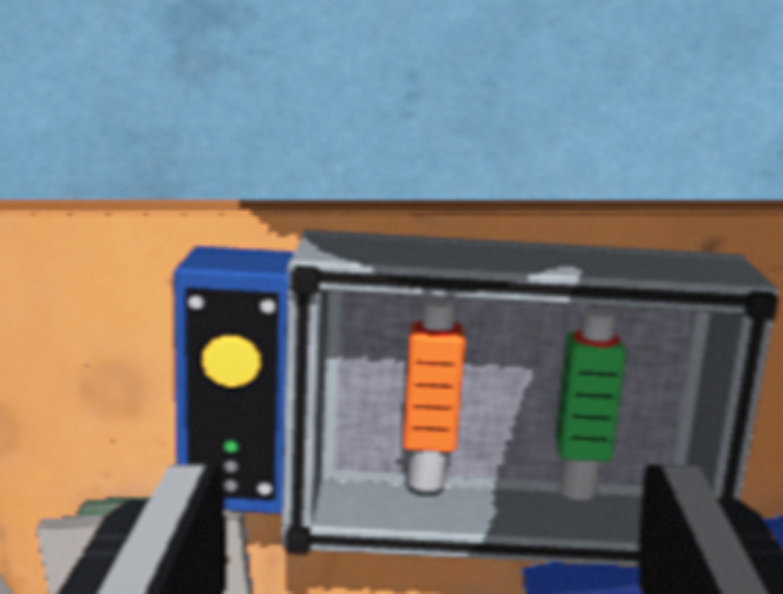

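View pics/w10.png

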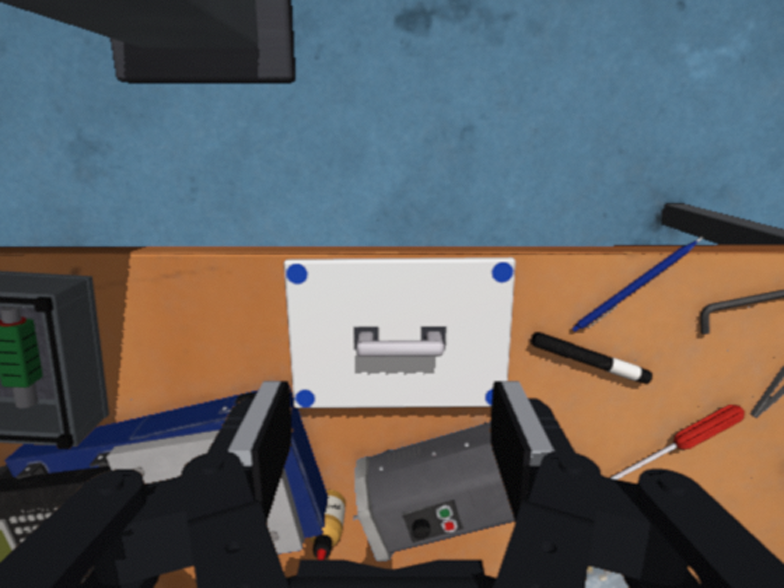

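```bash
python3 - <<'E'
from h import *
im,d,c=load('w9.npz')
px=[(305/2.9+130,281/2.7+100),(761/2.9+130,304/2.7+100),(298/2.9+130,540/2.7+100)]
W=[ray(c,u,v,.068) for u,v in px]; A=[(-.068,-.098),(-.068,.098),(.068,-.098)]
t,th,r=rigid(A,W);print('box',t,np.degrees(th),(r*1e3).round(1))
R=np.array([[np.cos(th),-np.sin(th)],[np.sin(th),np.cos(th)]]);k=ray(c,231/2.9+130,361/2.7+100,.049);print('key',k,R.T@(k[:2]-t))
im,d,c=load('w10.npz')
hsv=cv2.cvtColor(im,cv2.COLOR_RGB2HSV);m=cv2.inRange(hsv,(105,150,60),(125,255,255));n,l,s,ce=cv2.connectedComponentsWithStats(m)
pads=[]
for q in [(297,273),(503,272),(305,399)]:
    k=np.argmin(np.hypot(*(ce-np.array(q)/1.4).T)); pads.append(ce[k])
W=[ray(c,u,v,.025) for u,v in pads];print(np.round(W,4))
t,th,r=rigid([(-.064,-.094),(-.064,.094),(.064,-.094)],W);print('lid',t,np.degrees(th),(r*1e3).round(1))
E
```

```text
box [ 0.46393802 -0.01964174] -3.3255349405074135 [[ 0.9  0.8]
 [ 0.4 -1.6]
 [-1.3  0.7]]
key [ 0.43752196 -0.14988295  0.049     ] [-0.01881641 -0.13155426]
[[0.3874 0.293  0.025 ]
 [0.3863 0.4811 0.025 ]
 [0.5156 0.2939 0.025 ]]
lid [0.45090145 0.38748147] 0.3755640967593994 [[-0.1 -0. ]
 [ 0.   0. ]
 [ 0.1  0. ]]
```

```bash
sed -i "s/^BT=.*/BT=np.array([.4655,-.0203]);BY=np.radians(-3.4)/" h.py; python3 - <<'E'
from h import *
L=np.array([.4510,.3875]);ly=np.radians(.376)
for s in(1,-1):
  for p,y in((L,ly),(BT,BY)):
    for z in (.029,.16): print(s,z,inverse_kinematics([*p,z],rpy(y+s*np.pi/2)))
E
```

```text
1 0.029 [ 5.77235746e-01  3.73549652e-01  1.74830982e+00 -4.44089210e-16
  1.01973318e+00 -2.57091935e+00]
1 0.16 [ 5.77235746e-01  2.08132568e-01  1.67847426e+00 -4.44089210e-16
  1.25498582e+00 -2.57091935e+00]
1 0.029 None
1 0.16 None
-1 0.029 [ 5.77235746e-01  3.73549652e-01  1.74830982e+00 -4.44089210e-16
  1.01973318e+00  5.70673308e-01]
-1 0.16 [ 5.77235746e-01  2.08132568e-01  1.67847426e+00 -4.44089210e-16
  1.25498582e+00  5.70673308e-01]
-1 0.029 [-0.21308226  0.10034601  2.08288876  0.          0.95835789 -0.15374106]
-1 0.16 [-0.21308226 -0.102432    2.00241355  0.          1.24161111 -0.15374106]
```

```bash
python3 - <<'E'
from h import *
L=np.array([.4510,.3875]);ly=np.radians(.376);o=rpy(ly-np.pi/2)
movep([*L,.13],o); print(move_l([*L,.029],.08,max_force=10)); print(observe()['eef_pos'],observe()['ft_force'])
gripper_to(0,110); s=observe(); print('grip',s['opening'],s['eef_pos'],s['ft_force'])
move_l([*L,.16],.12); s=observe(); print('lift',s['opening'],s['eef_pos'],s['ft_force'],s['torque'],s['time_s'])
snap('side','s11'); snap('wrist','w11')
E
```

```text
False
[0.45152161 0.38783539 0.02972987] [ 0.04504786 -0.02723953  0.60231728]
grip 0.01186485951522588 [0.45111412 0.38762541 0.02953623] [-2.05188877 -0.18447438  4.61577168]
lift 0.011695172227827786 [0.45033765 0.38705224 0.15875854] [-0.10474092  0.75175857 -3.94677064] [-0.02929241  0.02287909  0.04835375] 36.5083
```

View pics/s11.png

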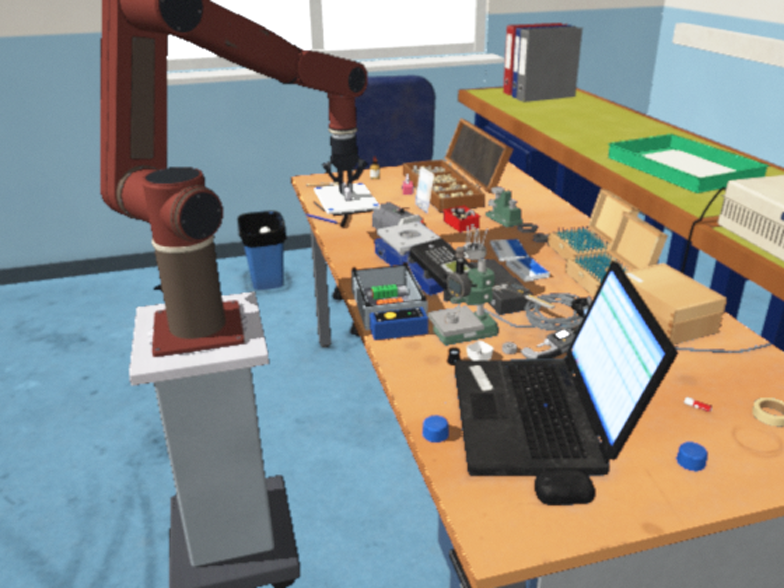

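View pics/w11.png

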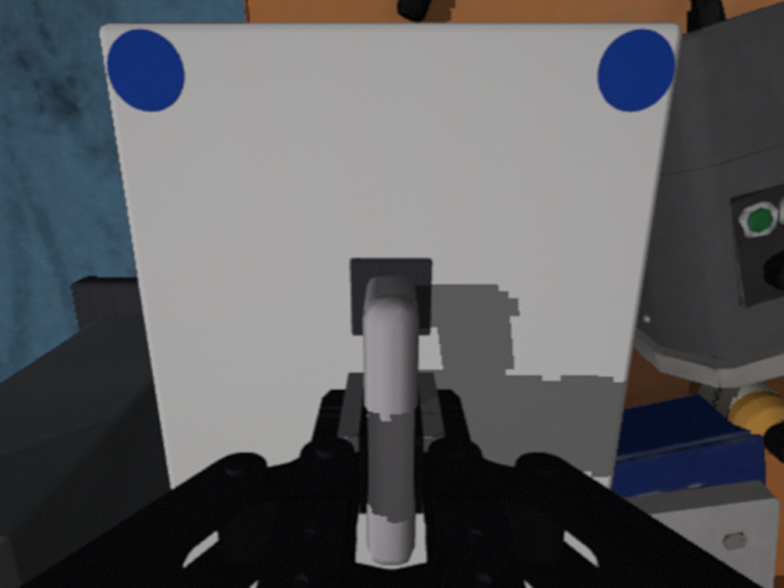

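The lid hangs level in the gripper (pads at (146,70) and (636,70)). I'll compute its in-hand pose before moving.

```bash
cat >> h.py <<'E'
def inhand(tag):
    hold(.3); o=observe(); im,d,c=snap('wrist',tag)
    hsv=cv2.cvtColor(im,cv2.COLOR_RGB2HSV);m=cv2.inRange(hsv,(108,170,50),(125,255,255));n,l,s,ce=cv2.connectedComponentsWithStats(m)
    P=cloud(d,c); pc=[]
    for k in range(1,n):
        if s[k,4]>1200 and s[k,4]<6000 and ce[k][1]<120: pc.append((ce[k],np.median(P[l==k][:,2])))
    pc.sort(key=lambda a:a[0][0]); zs=[a[1] for a in pc]; W=np.array([ray(c,*a[0],a[1]) for a in pc]); 
    a,b=W[0],W[-1]; mid=(a+b)/2; e=(b-a)[:2]; 
    # e runs along lid x; the pads sit at lid y +94
    yaw=np.arctan2(e[1],e[0]); ax=np.array([-np.sin(yaw),np.cos(yaw)]); ctr=mid[:2]-.094*ax
    print('pads',W.round(4).tolist(),'dist',np.linalg.norm(e),'lid yaw deg',np.degrees(yaw),'ctr',ctr,'tcp',o['eef_pos'],'d(mm)',((ctr-np.array(o['eef_pos'])[:2])*1e3).round(1),'open',o['opening'])
    return ctr,yaw,np.mean(zs),np.array(o['eef_pos'])
E
python3 - <<'E'
from h import *
inhand('w12')
E
```

```text
pads [[0.3868, 0.4809, 0.1553], [0.5146, 0.4818, 0.1553]] dist 0.1278612014902622 lid yaw deg 0.37580760142108804 ctr [0.45131717 0.3873491 ] tcp [0.45094171 0.38745386 0.15977265] d(mm) [ 0.4 -0.1] open 0.012106946044189763
```

```bash
python3 - <<'E'
from h import *
o=rpy(BY-np.pi/2)
p=BT-np.array([.0003,0])
movep([*p,.16],o); print(inhand('w13'))
move_l([*p,.115],.1); print(inhand('w14'),observe()['ft_force'],observe()['time_s']); snap('side','s14')
im=load('s14.npz')[0]; cv2.imwrite('pics/s14c.png',cv2.resize(im[150:250,220:340,::-1],None,fx=6,fy=6,interpolation=cv2.INTER_CUBIC))
E
```

```text
pads [[0.4074, 0.0776, 0.1554], [0.5349, 0.0701, 0.1554]] dist 0.12780047876840991 lid yaw deg -3.3738164031290427 ctr [ 0.46561855 -0.019955  ] tcp [ 0.4653047  -0.01973165  0.15995786] d(mm) [ 0.3 -0.2] open 0.012089097372356953
(array([ 0.46561855, -0.019955  ]), np.float64(-0.058884204592394115), np.float64(0.15542591218723686), array([ 0.4653047 , -0.01973165,  0.15995786]))
pads [[0.4077, 0.0772, 0.1109], [0.5353, 0.0695, 0.111]] dist 0.12785368035031056 lid yaw deg -3.429796338447058 ctr [ 0.46587635 -0.02049324] tcp [ 0.46570585 -0.02041046  0.11567002] d(mm) [ 0.2 -0.1] open 0.012188540632655004
(array([ 0.46587635, -0.02049324]), np.float64(-0.05986123877874694), np.float64(0.11094525947395512), array([ 0.46570585, -0.02041046,  0.11567002])) [-0.0993431  -0.17624985 -3.29177442] 39.7667
```

View pics/w14.png

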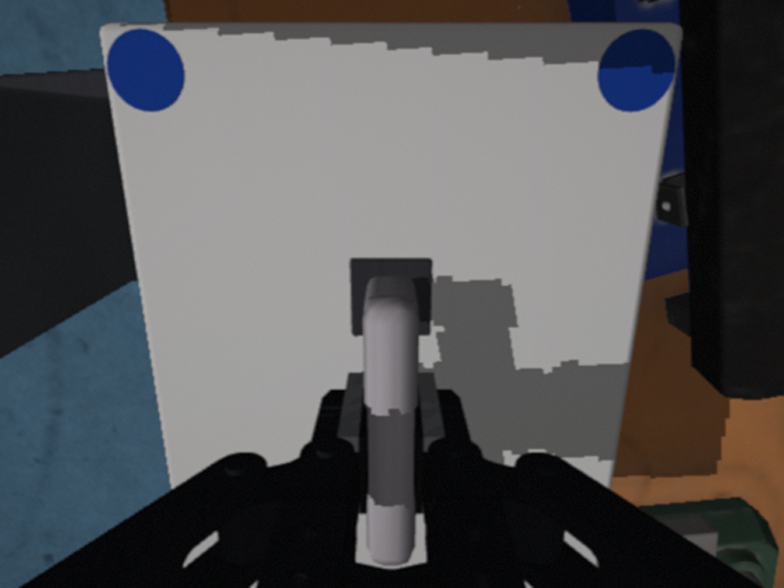

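View pics/s14c.png

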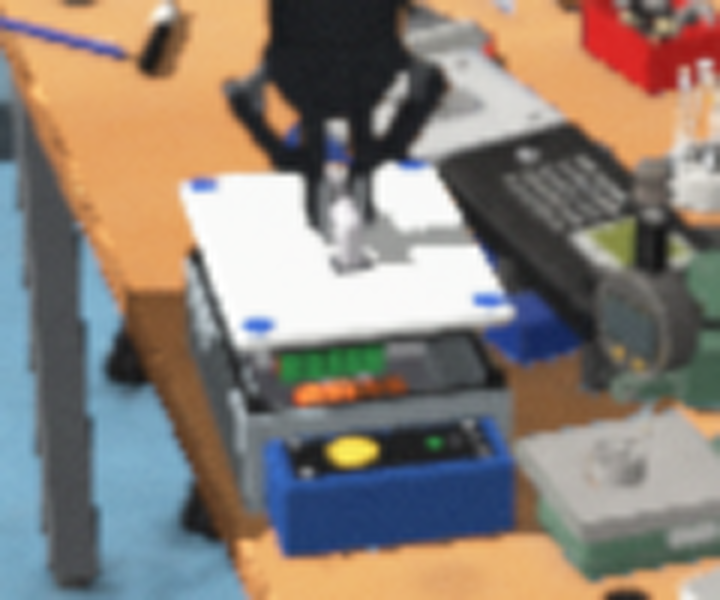

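```bash
python3 - <<'E'
from h import *
p=BT-np.array([.0003,0])
hold(.2)
print(move_l([*p,.088],.03,max_force=5)); hold(.2); s=observe(); print(s['eef_pos'],s['ft_force'])
print(move_l([*p,.0826],.008,max_force=2.5)); hold(.2); s=observe(); print(s['eef_pos'],s['ft_force'],s['opening'])
inhand('w15')
E
```

```text
False
[ 0.46537988 -0.02033985  0.08821903] [ 0.28951436  0.65959572 -2.83486144]
True
[ 0.46503321 -0.02027487  0.08246961] [ 0.44592874 -0.43315631  6.01991515] 0.011914284746113026
pads [[0.4072, 0.0772, 0.078], [0.5348, 0.0697, 0.078]] dist 0.12784555336644807 lid yaw deg -3.402736370249717 ctr [ 0.46539097 -0.02038706] tcp [ 0.46504227 -0.02026066  0.08249238] d(mm) [ 0.3 -0.1] open 0.012246761151721528
```

The pads are at 78.0 mm, so the lid is on the cushions. Releasing it.

```bash
python3 - <<'E'
from h import *
p=BT-np.array([.0003,0])
gripper_to(.05); hold(.4); s=observe(); print(s['eef_pos'],s['ft_force'],s['opening'])
move_l([*p,.14],.1); hold(.3)
movep([*p,.30],rpy(BY-np.pi/2)); hold(.2)
im,d,c=snap('wrist','w16'); snap('side','s16')
hsv=cv2.cvtColor(im,cv2.COLOR_RGB2HSV);m=cv2.inRange(hsv,(108,170,50),(125,255,255));n,l,s,ce=cv2.connectedComponentsWithStats(m);P=cloud(d,c)
for k in range(1,n):
    if s[k,4]>80: print(ce[k].round(),s[k,4],np.median(P[l==k],0).round(4))
print(observe()['time_s'])
E
```

```text
[ 0.46359761 -0.01994313  0.08114411] [-0.15898184 -0.47605303  1.05599124] 0.049856380357246655
[373.  65.] 2424 [0.5645 0.0754 0.0476]
[519.  32.] 269 [0.7009 0.1005 0.0493]
[211.  75.] 315 [0.4071 0.077  0.0782]
[350.  75.] 318 [0.5349 0.0696 0.0782]
[221. 261.] 184 [ 0.3961 -0.1104  0.0781]
[340. 262.] 191 [ 0.524  -0.1178  0.0783]
[284. 288.] 429 [ 0.4707 -0.1675  0.0457]
45.3667
```

View pics/w16.png

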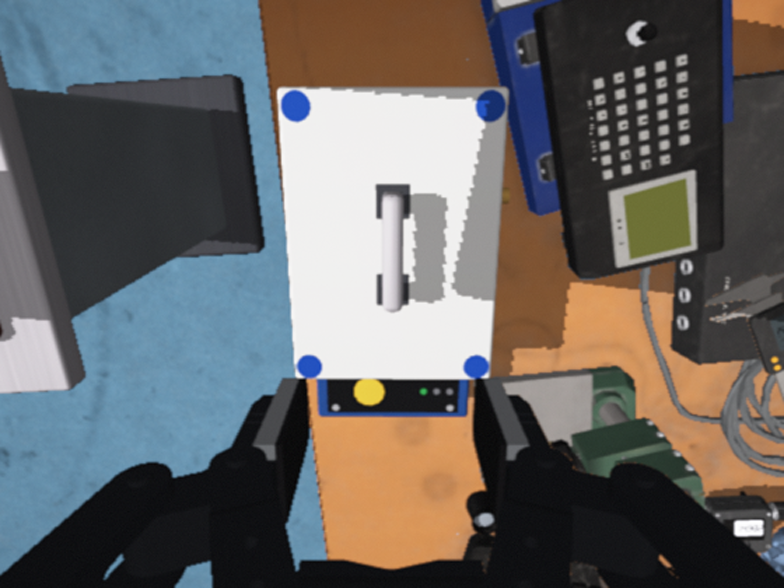

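```bash
cat >> h.py <<'E'
def padz(tag):
    im,d,c=snap('wrist',tag)
    hsv=cv2.cvtColor(im,cv2.COLOR_RGB2HSV);m=cv2.inRange(hsv,(108,170,50),(125,255,255));n,l,s,ce=cv2.connectedComponentsWithStats(m);P=cloud(d,c)
    for k in range(1,n):
        q=np.median(P[l==k],0)
        if s[k,4]>80 and .065<q[2]<.095 and q[0]<.545 and q[1]>-.14: print(ce[k].round(),s[k,4],q.round(4))
def press(q,F=18,zlow=.067):
    move_l([*q,.11],.2); hold(.2)
    hit=move_l([*q,.082],.06,max_force=10); print('early',hit)
    hit=move_l([*q,zlow],.012,max_force=F); hold(.25); o=observe(); print('press',hit,np.round(o['eef_pos'],4),np.round(o['ft_force'],1))
E
python3 - <<'E'
from h import *
for f in('w2.npz','w4.npz'):
    im,d,c=load(f);Q=cloud(d,c).reshape(-1,3)[d.ravel()>.1]; Q=Q[(Q[:,2]>.11)&(Q[:,2]<.26)&(Q[:,0]>.4)&(Q[:,0]<.66)&(Q[:,1]<-.1)]
    print(len(Q),Q.min(0),Q.max(0)); print([ (z,Q[Q[:,2]>z].min(0).round(3)[:2],Q[Q[:,2]>z].max(0).round(3)[:2]) for z in(.11,.14,.16,.2) if (Q[:,2]>z).any()])
o=rpy(BY-np.pi/2)
gripper_to(0,40)
a=box(-.064,.094); print(a)
movep([*a,.15],o); press(a)
padz('w17')
print(observe()['time_s'])
E
```

```text
7402 [ 0.56567757 -0.22644876  0.11003527] [ 0.65993197 -0.15091057  0.22116176]
[(0.11, array([ 0.566, -0.226]), array([ 0.66 , -0.151])), (0.14, array([ 0.567, -0.225]), array([ 0.66 , -0.153])), (0.16, array([ 0.576, -0.21 ]), array([ 0.655, -0.178])), (0.2, array([ 0.577, -0.21 ]), array([ 0.598, -0.189]))]
9253 [ 0.56601189 -0.23255541  0.11005173] [ 0.64251524 -0.15214633  0.22151604]
[(0.11, array([ 0.566, -0.233]), array([ 0.643, -0.152])), (0.14, array([ 0.567, -0.231]), array([ 0.639, -0.154])), (0.16, array([ 0.574, -0.213]), array([ 0.599, -0.19 ])), (0.2, array([ 0.577, -0.212]), array([ 0.598, -0.19 ]))]
[0.40718745 0.07733015]
early False
press True [0.4072 0.0777 0.0712] [-3.6  0.2  7.4]
49.0917
```

View pics/w17.png

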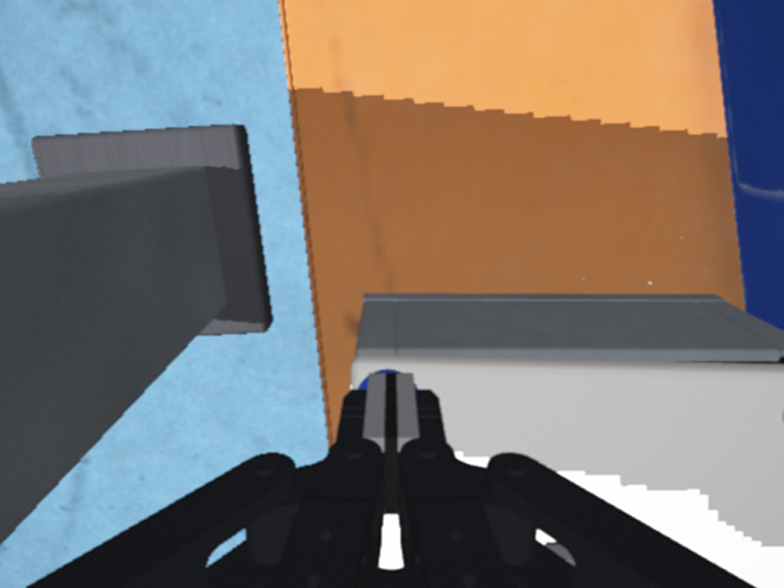

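```bash
python3 - <<'E'
from h import *
a=box(-.064,.094)
hit=move_l([*a,.063],.012,max_force=22); o=observe(); print(hit,np.round(o['eef_pos'],4),np.round(o['ft_force'],1)); hold(.3); o=observe(); print(np.round(o['eef_pos'],4),np.round(o['ft_force'],1))
snap('side','s17');im=load('s17.npz')[0]; cv2.imwrite('pics/s17c.png',cv2.resize(im[160:250,220:340,::-1],None,fx=6,fy=6,interpolation=cv2.INTER_CUBIC))
im,d,c=load('w17.npz');print([pt(d,c,int(x/1.4),int(y/1.4),1).round(4) for x,y in((500,400),(650,430),(740,400),(760,480),(400,385))])
E
```

```text
True [0.4072 0.0777 0.0711] [-3.4 -0.3 10.2]
[0.4072 0.0777 0.0711] [-3.9 -0.3  9.3]
[array([0.4409, 0.0763, 0.0722]), array([0.4858, 0.0651, 0.0758]), array([0.511 , 0.0745, 0.0764]), array([0.5203, 0.0468, 0.0777]), array([0.4106, 0.0884, 0.0827])]
```

View pics/s17c.png

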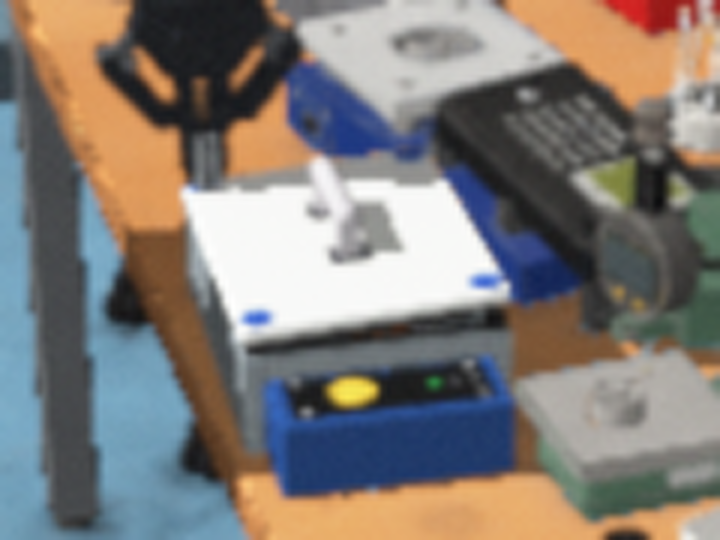

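Corner at (-x,+y) is home (surface extrapolates to about 70 mm) with the opposite corner raised. Continuing with the neighbours.

```bash
python3 - <<'E'
from h import *
o=rpy(BY-np.pi/2)
a=box(-.064,.094); move_l([*a,.12],.15)
b=box(.064,.094); press(b,22)
move_l([*b,.15],.15)
cc=box(-.064,-.094); movep([*cc,.15],o); press(cc,22); move_l([*cc,.15],.15)
movep([*(BT),.30],o); hold(.2); padz('w18'); print(observe()['time_s'])
E
```

```text
early False
press True [0.5352 0.0701 0.0706] [-2.2  0.4  5.4]
early False
press True [ 0.3959 -0.1109  0.0708] [-2.8  0.1  8.2]
[212.  74.] 299 [0.4073 0.0775 0.0708]
[349.  74.] 311 [0.5351 0.07   0.0735]
[221. 259.] 182 [ 0.3963 -0.1101  0.0757]
[340. 260.] 190 [ 0.5241 -0.1174  0.0783]
58.8333
```

View pics/w18.png

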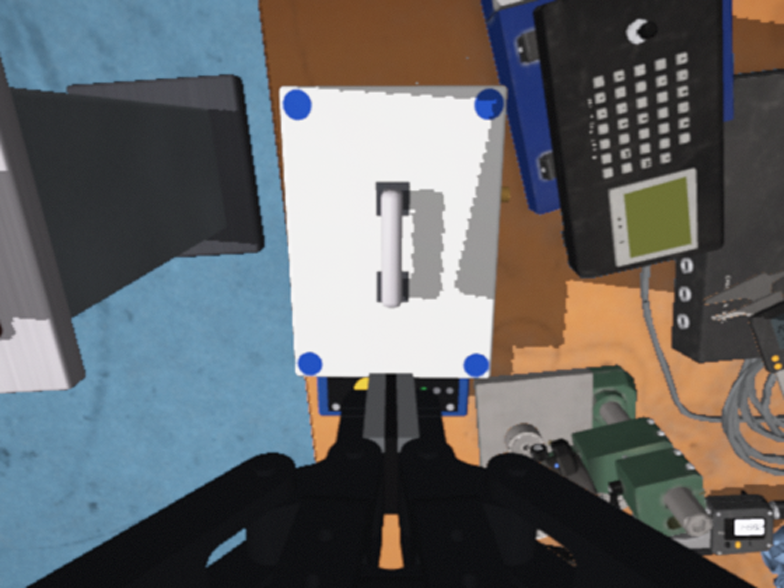

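Three corners are pressed, and the lid now leans only on the last cushion at (+x,-y), 78.3 mm. I'll press it a little inboard to clear the dial stand.

```bash
python3 - <<'E'
from h import *
o=rpy(BY-np.pi/2)
e=box(.057,-.087); print(e)
movep([*e,.2],o); press(e,22); move_l([*e,.2],.15)
movep([*(BT),.30],o); hold(.2); padz('w19'); print(observe()['time_s'])
E
```

```text
[ 0.51724002 -0.11052733]
early False
press True [ 0.5176 -0.1109  0.0701] [-1.2  0.6  4.6]
[211.  74.] 295 [0.4072 0.0774 0.0703]
[348.  74.] 303 [0.5351 0.0698 0.0704]
[221. 257.] 177 [ 0.3961 -0.1102  0.0704]
[338. 257.] 178 [ 0.5238 -0.1176  0.0704]
64.1167
```

```bash
python3 - <<'E'
from h import *
o=rpy(BY-np.pi/2)
k=box(-.020,-.132); print(k)
k=(k+np.array([.4373,-.1506]))/2
movep([*k,.15],o); move_l([*k,.060],.1); hold(.3); f0=observe()['ft_force'][2]
hit=move_l([*k,.044],.006,max_force=9); s=observe(); print(hit,s['eef_pos'],s['ft_force'][2]-f0)
z=s['eef_pos'][2]; F=np.mean([ (hold(.05),observe()['ft_force'][2])[1] for _ in range(3)])-f0; print('F',F)
n=0
zt=z
while F<8 and n<14:
    zt-=.0003; move_l([*k,zt],.01); hold(.05); F=observe()['ft_force'][2]-f0; n+=1; print(round(zt,4),observe()['eef_pos'][2].round(4),round(F,1))
for _ in range(6): hold(.1); print(round(observe()['ft_force'][2]-f0,1),end=' ')
move_l([*k,.15],.1); hold(.2); print(observe()['time_s'])
E
```

```text
[ 0.43770676 -0.15088153]
True [ 0.43754329 -0.15075263  0.04762336] 5.401997492109135
F 5.308596894679176
0.0473 0.0477 4.2
0.047 0.0475 8.0
6.6 7.5 7.0 7.2 6.9 7.3 70.925
```

The key was held at about 7 N for 0.6 s. Final check next.

```bash
python3 - <<'E'
from h import *
movep([*(BT),.30],rpy(BY-np.pi/2)); hold(.2); padz('w20'); snap('side','s20'); print(observe()['time_s'],observe()['ft_force'])
E
```

```text
[212.  74.] 299 [0.4074 0.0774 0.0705]
[348.  74.] 304 [0.5351 0.0697 0.0706]
[222. 257.] 177 [ 0.3962 -0.1101  0.0706]
[338. 257.] 180 [ 0.5236 -0.1179  0.0705]
72.0417 [ 0.37028036 -0.34493834  0.31851516]
```

View pics/s20.png

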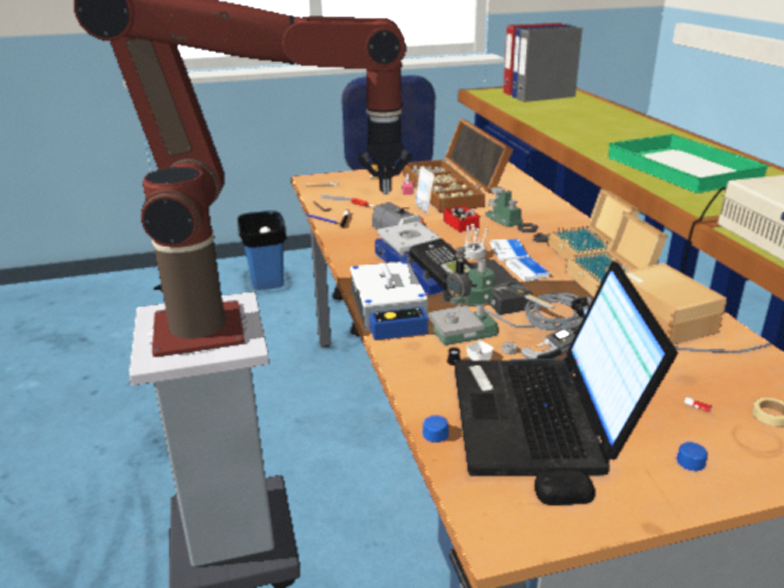

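The lid sits flat on the box at (388,285), the loupe (454,354) and cap (436,429) are unmoved, and the arm is clear of everything. Handing in.

```bash
python3 -c "
from plant import *
job_done(); print(observe()['time_s'])"
```

```text
the job is handed in; nothing more can be done
the job is handed in; nothing more can be done
```

The job is handed in at about 72 s on the robot's clock. No verdict was reported.

**What I did**
- **Gauges:** Only the green and orange gauges were on the bench; I saw no blue one in any view. Both went into the chamber.
- **Lid:** I laid it on the four raised cushions and let go, with all pads reading 78.1–78.3 mm. I then pressed it home corner by corner, opposite corner up during the first press.
- **Key:** I held it at about 7 N for more than 0.5 s.

**Last checks**
- All four lid pads are at 70.5–70.6 mm, against 70 mm nominal, and the lid is centred on the box within about 1 mm by my measurements.
- In the last side picture the loupe and spray cap stand where they did at the start, and the arm is clear of everything.

**Readings that disagreed**
- My two measurements of the box's position, taken from opposite sides, differed by about 3.5 mm in x. I used their mean, and it matched the key's position to under 1 mm.
- Lowering the second gauge tripped the 10 N force guard at its planned height. The picture showed it lying properly.

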